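Set and clamp the slotted bracket on the test jig

ROBOT

A 7-joint arm with a two-finger parallel gripper is mounted at the origin on the work surface. World frame = base frame: x ahead of the robot, y to its left, z up, the work surface at z = 0. Lengths are in m, angles in degrees, forces in N, time in s.
With the tool pointing down it reaches from about 0.425 to 1.025 m from the base axis. Payload 9.4 kg.
Tool frame: the origin (TCP) lies at the very end of the fingers, on their centre line; the grasp point (between the pads) lies r.tcp_to_grasp behind it (r.tcp_to_grasp is the distance from the TCP to the grasp point, in m); z points along the fingers, y is the direction in which the jaws open and shut (so a half turn about z gives the same grasp; the last joint's range is limited). The gripper opens to 93 mm and grips with 3 to 60 N. Pads are 15 mm wide; open, the fingers measure 128 mm over their backs; the gripper's body (75 mm by 188 mm) begins 65 mm behind the grasp point.
Start: joints at [-80.254, 34.337, -0.143, 91.639, 0.103, 54.024, -4.572], TCP at [0.177, 0.703, 0.219] pointing down, gripper open.
Joint ranges: [-147.43, 147.43], [-19.82, 112.94], [-74.19, 73.91], [6.32, 146.72], [-59.91, 239.91], [6.04, 106.73], [-150.56, 150.56]. Speed limits (degrees/s): [127.2, 127.2, 172.46, 172.46, 180, 180, 180].

INTERFACE

Orientations are given as a 3x3 rotation matrix whose columns are the frame's x, y, z axes.
In Python, from bench import monitor, snapshot, order, r gives the robot as it stands.
- The arm moves only by the tool apply_moves, never from a script. Its argument "rows" is a list of rows, each a list of 5 numbers: the finger opening in m, from 0 to 0.093, then the shift along the world's x, y, z in m, then the turn about the world's z in units of 6 degrees (1.0 is 6 degrees). A call has 1 to 5 rows; each row is the pose to reach, as a shift and turn from the pose commanded when the call began; what a row does not reach only later rows make up. A row lasts 1/12 s, in which the tool goes at most 41.7 mm and 7.16 degrees, less where a joint would pass 70% of its speed; a pose out of reach is approached as far as the arm can. A call with a gripper value outside its range is refused whole. The fingers move at their own pace and stop on an object; the grip force is fixed at half the most. Time passes only in rows, so rows that repeat a pose let the fingers close. It gives the time, the measured TCP pose, the force and the opening at its end, in the units of the state.
- monitor.get_obs(): the state, without advancing time (a new reading comes with each control period).
- snapshot(name): name is "scene" or "top" or "wrist"; returns a dict with "img" (384x512x3 uint8, red, green, blue), "depth" (384x512 float32, m along the optical axis (not along the pixel's ray), 0 where there is no reading), "fx", "fy", "cx", "cy" (pixels), "dist" ([k1, k2, p1, p2, k3] as OpenCV has them; the pictures are not rectified), "extrinsics" (4x4, takes a point from camera to world coordinates). Camera axes: x right, y up, looking along -z (the intrinsics and any distortion apply to the point x, -y, -z); pixel columns grow to the right and rows downward; lengths in m; the calibration is good to about 2 mm. A picture is of the moment at which its call begins.
- order.job_done(): hands the job in, once; it reports no verdict.
The state is a dict: "clock": time; "qpos": joint angles; "dq": joint speeds; "joint_torque": joint torques, N m; "tcp_pos": TCP position; "tcp_rot": TCP orientation; "contact_force": force on the tool from outside, world axes, zero at the start; "moment": the same for the moment, N m; "width": opening from 0.0 (shut) to 1.0 (fully open).
Only numpy, scipy, OpenCV 4.12 (cv2) and the standard library are available. Lean on these libraries where they do the work, as an engineer would, in place of code of your own. Each camera call takes 0.05 s, during which the arm holds its last target.

TASK

Two jigs stand on the bench. On the one whose slotted bracket carries a flat upright plate, slide the bracket along its slot until its pointer is on the black line of the tape mark on that jig's base; then clamp it by turning that jig's black T-bar clockwise until the bar lies along the slot. Do not shift the bracket with the round post on the other jig.

Things in the scene. Friction and masses are not known exactly. Their poses are not given: they have to be found in the camera images.
- plate_mid (a point): Centre of width and thickness of the flat upright steel plate to be moved, 52 mm above the table, 20 below its top edge: 8 mm thick (x), 44 wide (y). x = sliding direction, level; z up. It stands on the end of a slotted steel foot reaching 191 mm to -x, top 18 mm above table. Slides only along x, 100 mm between stops, 3 N friction, stays where left. Pointer: finger at +y side, same x as this point.
- mark_line (a point): Middle of the black line (2.5 mm wide, 18 long along y) on white tape on the same jig's fixed grey base (330 x 100 x 12 mm), 40 mm to +y of the slot's middle, 12 mm above the table. x along the slot as the plate's x, y along the line, z up. Pointer is on the line when plate_mid has x = 0 in this frame. The plate starts at -x of it, at least 25 mm short.
- bar_mid (a point): Middle of the same jig's black T-bar, on its upright turning axis, fixed in the slot on the plate's -x side (72 to 172 mm off), 68 mm above the table. Bar 60 mm long (this point's x, turns with it), 12 thick (y), 22 high. Loose at first: 0.15 to 0.45 rad clockwise of square across the slot. Turns clockwise from above, 0.08 N m, to a stop at 1.5 rad, along the slot (tight). Stays where left.
- post_mid (a point): Half-way up the round steel post (diameter 22 mm, 54 mm high, point 45 mm above the table) of the bracket on the other jig, which is otherwise alike (same base, slot, T-bar and tape mark). Not to be shifted. Either jig may be on the left or the right.

How it is judged (in metres and radians):
On the way:
1. the bracket's pointer is on the mark line, within 10 mm, while the T-bar is still loose (more than 50 degrees from lying along the slot) (x of plate_mid in the frame of mark_line between -0.01 and 0.01 m and angle between the x axis of bar_mid and the x axis of mark_line, either way round above 0.873 rad), for 0.3 s.
At the end, for the whole second after the job is handed in: The bracket with the flat plate stands with its pointer within 10 mm of the mark line, and its T-bar lies within 20 degrees of the slot's direction (x of plate_mid in the frame of mark_line between -0.01 and 0.01 m and angle between the x axis of bar_mid and the x axis of mark_line, either way round below 0.35 rad); the robot touches nothing.
It fails at once if the bracket with the round post is shifted by more than 10 mm (distance of post_mid from where it was at the start of the episode above 0.01 m).
It also fails if it takes over 42 s, if anything falls off the work surface, if the arm or the gripper's body presses on something with over 40 N, if the wrist force passes 120 N, or if a joint passes its speed limit or range.

## Working session

There is one attempt and no reset: what is moved stays moved. The work goes in short steps, Python scripts to look and compute and a tool call to move; the robot and the scene stay as the last step left them, time stands still between calls to the robot, and variables do not carry over. Pictures are saved under pics/ and viewed, and the job is handed in when it is done.

Besides the shell and the picture viewer there is one more tool, called by a JSON object that holds its "op" and its "data", one argument or row to a line. apply_moves: Moves the arm, as the interface text tells. Its arguments: {"type":"object","properties":{"rows":{"type":"array"}},"required":["rows"]}

```bash
mkdir -p pics
cat > h.py <<'E'
import numpy as np,cv2
from bench import monitor,snapshot,order,r
def snap(n,f):
    s=snapshot(n); np.savez('pics/'+f+'.npz',**{k:np.array(v) for k,v in s.items()})
    cv2.imwrite('pics/'+f+'.png',s['img'][:,:,::-1]); return s
def load(f): return np.load('pics/'+f+'.npz')
def world(s,d=None):
    H,W=s['depth'].shape
    u,v=np.meshgrid(np.arange(W),np.arange(H))
    K=np.array([[s['fx'],0,s['cx']],[0,s['fy'],s['cy']],[0,0,1]],float)
    p=cv2.undistortPoints(np.stack([u,v],-1).reshape(-1,1,2).astype(float),K,np.array(s['dist'],float)).reshape(H,W,2)
    z=s['depth'] if d is None else d
    P=np.stack([p[...,0]*z,-p[...,1]*z,-z],-1)
    E=np.array(s['extrinsics']); return P@E[:3,:3].T+E[:3,3]
E
python3 - <<'E'
from h import *
o=monitor.get_obs();print(o['clock'],o['tcp_pos'],o['tcp_rot'],r.tcp_to_grasp,o['width'])
snap('top','top0');snap('scene','sc0')
E
```

```text
0.0 [0.17703541 0.702549   0.21774125] [[-9.69702267e-01  2.44289704e-01 -2.32007969e-04]
 [ 2.44289764e-01  9.69701020e-01 -1.56305719e-03]
 [-1.56860414e-04 -1.57237727e-03 -9.99998752e-01]] 0.0188 1.000969992771865
```

View pics/top0.png

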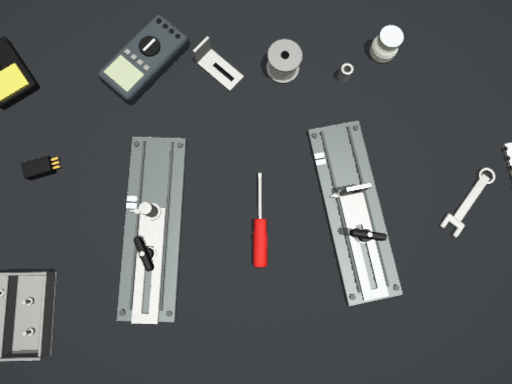

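View pics/sc0.png

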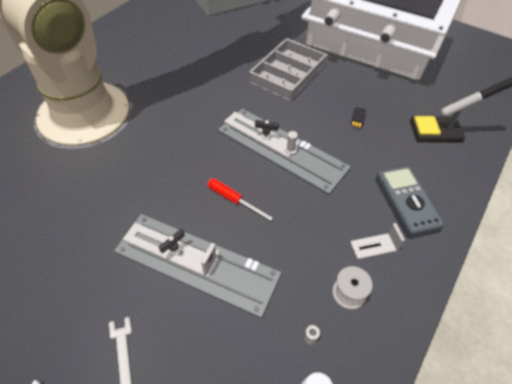

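The top picture shows the plate jig on the right: plate near (352,189), T-bar near (369,235) and tape mark near (320,159). The post jig is on the left, with its post near (149,210).

Run:
```python
from h import *
s=load('top0');P=world(s)
for n,(u,v) in dict(tape=(320,159),plate=(352,189),bar=(369,235),c1=(314,136),c2=(356,128),c3=(352,297),c4=(395,291),post=(149,210),driver=(260,240)).items(): print(n,P[v,u].round(4))
im=s['img'][110:315,290:415];cv2.imwrite('pics/crop0.png',cv2.resize(im[:,:,::-1],None,fx=2.9,fy=2.9,interpolation=cv2.INTER_CUBIC))
# rectified height map orientation: base at z 12
x=P[...,0];y=P[...,1];z=P[...,2]
u,v=np.meshgrid(np.arange(512),np.arange(384))
roi=(u>300)&(u<410)&(v>115)&(v<312)
m=roi&(z>0.007)
r_=cv2.minAreaRect(P[m][:,:2].astype(np.float32)*1000);print('base',r_)
for lo,hi in((.04,.056),(.056,.062),(.062,.09)):
    m2=roi&(z>lo)&(z<hi);print(lo,m2.sum(),np.unique(v[m2]), P[m2].mean(0) if m2.any() else 0)
m=roi&(z>.05)&(v<212);q=P[m];print(q.shape,cv2.minAreaRect((q[:,:2]*1000).astype(np.float32)),q[:,2].max())
m=roi&(z>.05)&(v>212);q=P[m];print(q.shape,cv2.minAreaRect((q[:,:2]*1000).astype(np.float32)),q[:,2].max())
```

```text
tape [ 0.6247 -0.1138  0.0109]
plate [ 0.5571 -0.1543  0.0703]
bar [ 0.4796 -0.1791  0.0666]
c1 [ 0.6682 -0.1039  0.0144]
c2 [ 0.6831 -0.1841  0.0139]
c3 [ 0.3752 -0.1576  0.015 ]
c4 [ 0.3832 -0.2359  0.0104]
post [0.5272 0.1844 0.0712]
driver [0.4766 0.0015 0.0261]
base ((516.140869140625, -94.21739196777344), (330.3511962890625, 254.79660034179688), 10.175759315490723)
0.04 98 [189 190 191 192 193 194 229 230 231 232 233 234 235 236 237 238 239 240
 241] [ 0.50610652 -0.16831875  0.04832097]
0.056 49 [188 189 190 191 192 229 230 231 232 233 234 235 236 237 238 239 240] [ 0.50669058 -0.16758606  0.05978071]
0.062 367 [183 184 185 186 187 188 189 190 191 192 229 230 231 232 233 234 235 236
 237 238 239 240] [ 0.51002217 -0.17322086  0.06683261]
(206, 3) ((512.8159790039062, -78.4179916381836), (20.430686950683594, 241.85488891601562), 28.8858642578125) 0.7263306732150634
(323, 3) ((470.9396057128906, -91.65558624267578), (25.204753875732422, 232.6269989013672), 6.397403717041016) 0.7263306732150634
```

View pics/crop0.png

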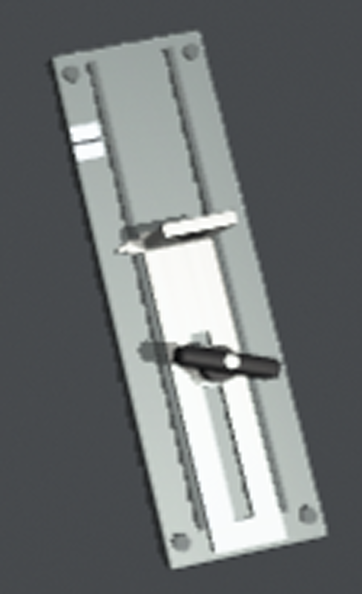

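Run:
```python
from h import *
s=load('top0');P=world(s)
z=P[...,2];ok=(s['depth']>0)&(z<.1)
u,v=np.meshgrid(np.arange(512),np.arange(384))
roi=(u>300)&(u<410)&(v>115)&(v<312)&ok
m=roi&(z>0.007)
b=cv2.minAreaRect(P[m][:,:2].astype(np.float32)*1000);print('base',b)
a=np.radians(b[2]); 
for t in (a,a-np.pi/2):
    if abs(t)<.7: th=t
R=np.array([[np.cos(th),-np.sin(th)],[np.sin(th),np.cos(th)]])
print('th',np.degrees(th)); c=np.array(b[0])/1000
loc=lambda p:(p[...,:2]-c)@R
m=roi&(z>.063)&(v<212);q=loc(P[m]);print('plate',len(q),q.min(0),q.max(0),np.percentile(q,[5,50,95],axis=0),P[m][:,2].max())
m=roi&(z>.065)&(v>212);q=loc(P[m]);rb=cv2.minAreaRect((q*1000).astype(np.float32));print('bar',len(q),rb,q.mean(0),np.percentile(P[m][:,2],[5,50,95]),P[m].mean(0))
# tape: rectify plane z=.012
E=np.array(s['extrinsics']);print(E[:3,3])
# ray to plane z=h
P1=world(s,np.ones_like(s['depth']));d=P1-E[:3,3]
def onz(h): return E[:3,3]+d*((h-E[2,3])/d[...,2])[...,None]
L=loc(onz(.012)); g=s['img'].mean(2)
m=(abs(L[...,1]-.04)<.008)&(L[...,0]>.05)&(L[...,0]<.15)
i=np.argsort(L[m][:,0]);
for k in i[::1]:
    if g[m][k]>0 and .08<L[m][k,0]<.135: print((L[m][k]*1000).round(1),int(g[m][k]),end=';')
```

```text
base ((529.7754516601562, -170.16009521484375), (330.3525390625, 100.45875549316406), 10.22815227508545)
th 10.22815227508545
plate 134 [ 0.02717073 -0.0226838 ] [0.03520019 0.02199666] [[ 0.02742266 -0.01949638]
 [ 0.03097857  0.00045218]
 [ 0.03473353  0.02053849]] 0.07279330359919967
bar 117 ((-50.08925247192383, -0.2583351135253906), (57.58848571777344, 10.100567817687988), 70.75251007080078) [-0.05019215 -0.00040539] [0.06511697 0.06604979 0.06741935] [ 0.48045292 -0.17947158  0.06612506]
[0.44545559 0.02252943 0.72633067]
[80.3 40.3] 175;[80.6 42.2] 175;[80.7 32.6] 174;[81. 44.] 175;[81.1 34.4] 175;[81.3 45.8] 176;[81.4 36.3] 175;[81.7 47.6] 159;[81.8 38.1] 175;[82.1 39.9] 175;[82.5 41.7] 175;[82.5 32.2] 174;[82.8 43.6] 174;[82.9 34. ] 174;[83.2 45.4] 175;[83.3 35.8] 175;[83.5 47.2] 163;[83.6 37.7] 174;[84.  39.5] 174;[84.3 41.3] 174;[84.7 43.1] 175;[84.7 33.6] 174;[85. 45.] 174;[85.1 35.4] 174;[85.4 46.8] 170;[85.5 37.2] 174;[85.8 39.1] 174;[86.2 40.9] 175;[86.5 42.7] 174;[86.6 33.2] 173;[86.9 44.5] 175;[87. 35.] 173;[87.2 46.4] 173;[87.3 36.8] 174;[87.7 38.6] 174;[88.  40.5] 
[... 2950 characters left out ...]
26.1  35.6] 168;[126.3  47.1] 159;[126.4  37.4] 168;[126.8  39.3] 167;[127.1  41.1] 169;[127.5  42.9] 168;[127.6  33.3] 168;[127.8  44.8] 168;[127.9  35.2] 168;[128.2  46.6] 164;[128.3  37. ] 169;[128.7  38.8] 168;[129.   40.7] 169;[129.4  42.5] 168;[129.5  32.9] 168;[129.7  44.4] 168;[129.8  34.7] 168;[130.1  46.2] 167;[130.2  36.6] 167;[130.5  38.4] 168;[130.9  40.3] 167;[131.3  42.1] 168;[131.4  32.4] 167;[131.6  43.9] 168;[131.7  34.3] 167;[132.   45.8] 169;[132.1  36.1] 167;[132.3  47.6] 154;[132.4  38. ] 167;[132.8  39.8] 167;[133.1  41.7] 167;[133.3  32. ] 167;[133.5  43.5] 168;[133.6  33.9] 167;[133.9  45.4] 168;[134.   35.7] 166;[134.2  47.2] 157;[134.3  37.5] 167;[134.7  39.4] 167;
```

Run:
```python
from h import *
s=load('sc0');P=world(s);ok=(s['depth']>0)
a=np.array([.177,.7]);b=np.array([.56,-.165]);d=(b-a)/np.linalg.norm(b-a)
q=P[ok];t=(q[:,:2]-a)@d;n=(q[:,:2]-a)@np.array([-d[1],d[0]])
for k in np.arange(-.1,1.05,.1):
    m=(t>k)&(t<k+.1)&(abs(n)<.16); print(round(k,1),m.sum(),q[m][:,2].max().round(3) if m.any() else '')
for u,v in((380,40),(330,20),(440,10),(285,65),(240,5)): print(u,v,P[v,u].round(3))
th=np.radians(10.228);R=np.array([[np.cos(th),-np.sin(th)],[np.sin(th),np.cos(th)]]);c=np.array([.52978,-.17016])
for n,l in dict(plate=(.0311,0),goal=(.1046,0),bar=(-.0502,-.0003)).items(): print(n,c+R@l)
```

```text
-0.1 1081 0.034
0.0 1324 0.006
0.1 2312 0.178
0.2 2124 0.156
0.3 2697 0.044
0.4 2937 0.042
0.5 3079 0.073
0.6 4471 0.074
0.7 4835 0.029
0.8 5578 0.021
0.9 7567 0.075
1.0 9170 0.019
380 40 [0.557 0.608 0.109]
330 20 [0.42  0.561 0.143]
440 10 [0.661 0.717 0.181]
285 65 [0.334 0.485 0.005]
240 5 [0.033 0.676 0.01 ]
plate [ 0.56038579 -0.16463771]
goal [ 0.6327178  -0.15158663]
bar [ 0.480431   -0.17936903]
```

{"op": "apply_moves", "data": {
  "rows": [
    [0.05,0,0,0.04,0],
    [0.05,0.016,-0.036,0.045,-1],
    [0.05,0.032,-0.073,0.05,-2],
    [0.05,0.048,-0.11,0.05,-3],
    [0.05,0.064,-0.146,0.05,-4]
  ]
}}

```text
clock: 0.52
tcp_pos: [0.2416, 0.5551, 0.2687]
tcp_rot: [[-0.783, 0.622, 0.0], [0.622, 0.783, 0.0], [0.0, 0.0, -1.0]]
contact_force: [0.7, 1.1, -0.2]
width: 0.693
```

{"op": "apply_moves", "data": {
  "rows": [
    [0.05,0.016,-0.036,0,-1],
    [0.05,0.032,-0.073,0,-2],
    [0.05,0.048,-0.11,0,-3],
    [0.05,0.064,-0.146,0,-4],
    [0.05,0.08,-0.183,0,-5]
  ]
}}

```text
clock: 0.93
tcp_pos: [0.3214, 0.3722, 0.2685]
tcp_rot: [[-0.368, 0.93, -0.0], [0.93, 0.368, -0.0], [0.0, -0.0, -1.0]]
contact_force: [0.7, 0.6, 0.4]
width: 0.537
```

{"op": "apply_moves", "data": {
  "rows": [
    [0.05,0.016,-0.036,0,-1],
    [0.05,0.032,-0.073,0,-1.95],
    [0.05,0.048,-0.11,0,-1.95],
    [0.05,0.064,-0.146,0,-1.95],
    [0.05,0.08,-0.183,0,-1.95]
  ]
}}

```text
clock: 1.35
tcp_pos: [0.4013, 0.1893, 0.2687]
tcp_rot: [[-0.177, 0.984, 0.0], [0.984, 0.177, 0.0], [0.0, 0.0, -1.0]]
contact_force: [1.7, 0.3, 0.2]
width: 0.533
```

{"op": "apply_moves", "data": {
  "rows": [
    [0.05,0.016,-0.036,0,0],
    [0.05,0.032,-0.073,0,0],
    [0.05,0.048,-0.11,0,0],
    [0.05,0.064,-0.146,0,0],
    [0.05,0.08,-0.183,0,0]
  ]
}}

```text
clock: 1.77
tcp_pos: [0.4814, 0.0063, 0.2686]
tcp_rot: [[-0.177, 0.984, -0.0], [0.984, 0.177, 0.0], [0.0, 0.0, -1.0]]
contact_force: [0.7, 1.1, -0.2]
width: 0.538
```

{"op": "apply_moves", "data": {
  "rows": [
    [0.05,0.016,-0.036,-0.02,0],
    [0.05,0.032,-0.073,-0.04,0],
    [0.05,0.048,-0.11,-0.07,0],
    [0.05,0.064,-0.146,-0.1,0],
    [0.05,0.079,-0.171,-0.12,0]
  ]
}}

```text
clock: 2.18
tcp_pos: [0.5539, -0.1533, 0.1563]
tcp_rot: [[-0.176, 0.984, -0.001], [0.984, 0.176, 0.0], [0.0, -0.001, -1.0]]
contact_force: [-0.1, 0.6, -0.0]
width: 0.536
```

{"op": "apply_moves", "data": {
  "rows": [
    [0.05,0,-0.001,-0.02,0],
    [0.05,0,-0.001,-0.04,0],
    [0.05,0,-0.001,-0.04,0]
  ]
}}

```text
clock: 2.43
tcp_pos: [0.552, -0.1528, 0.1142]
tcp_rot: [[-0.175, 0.985, -0.006], [0.985, 0.175, 0.001], [0.002, -0.006, -1.0]]
contact_force: [-0.2, -0.0, -0.2]
width: 0.537
```

Run:
```python
from h import *
o=monitor.get_obs();print(o['clock'],o['tcp_pos'],o['qpos'])
snap('wrist','w1');snap('top','top1')
```

```text
2.4333 [ 0.55197158 -0.15283264  0.11415799] [ -4.38991975  33.65506417  20.98866518 117.73298844 -21.54960017
  32.59979243  41.87990421]
```

View pics/w1.png

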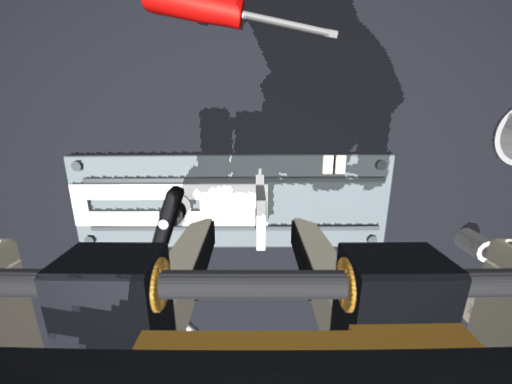

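The wrist picture shows the plate around (261,220), between the two open fingers, and the bar near (168,222) to the left of them. The TCP is lagging its target, so I'll hold to let it settle.

{"op": "apply_moves", "data": {
  "rows": [
    [0.05,0,0,0,0],
    [0.05,0,0,0,0],
    [0.05,0,0,0,0]
  ]
}}

```text
clock: 2.78
tcp_pos: [0.5547, -0.1523, 0.1191]
tcp_rot: [[-0.177, 0.984, 0.002], [0.984, 0.177, -0.0], [-0.001, 0.002, -1.0]]
contact_force: [-0.3, 0.4, -0.5]
width: 0.538
```

{"op": "apply_moves", "data": {
  "rows": [
    [0.05,0.006,-0.012,0,0],
    [0.05,0.006,-0.012,0,0],
    [0.05,0.006,-0.012,-0.01,0],
    [0.05,0.006,-0.012,-0.02,0]
  ]
}}

```text
clock: 3.12
tcp_pos: [0.5605, -0.1649, 0.0975]
tcp_rot: [[-0.176, 0.984, 0.001], [0.984, 0.176, -0.0], [-0.001, 0.001, -1.0]]
contact_force: [0.2, 0.9, 0.3]
width: 0.538
```

Aligned. Next is the descent to TCP z of about 0.037, then closing.

{"op": "apply_moves", "data": {
  "rows": [
    [0.05,0,0,-0.015,0],
    [0.05,0,0,-0.03,0],
    [0.05,0,0,-0.045,0],
    [0.05,0,0,-0.06,0],
    [0.05,0,0,-0.06,0]
  ]
}}

```text
clock: 3.53
tcp_pos: [0.5581, -0.1639, 0.0344]
tcp_rot: [[-0.177, 0.984, -0.005], [0.984, 0.177, 0.001], [0.002, -0.004, -1.0]]
contact_force: [-0.8, 0.3, -0.0]
width: 0.54
```

{"op": "apply_moves", "data": {
  "rows": [
    [0.0,0,0,0,0],
    [0.0,0,0,0,0],
    [0.0,0,0,0,0],
    [0.0,0,0,0,0],
    [0.0,0,0,0,0]
  ]
}}

```text
clock: 3.95
tcp_pos: [0.5604, -0.1646, 0.0385]
tcp_rot: [[-0.177, 0.984, 0.001], [0.984, 0.177, -0.0], [-0.0, 0.001, -1.0]]
contact_force: [0.2, 0.5, -0.0]
width: 0.225
```

{"op": "apply_moves", "data": {
  "rows": [
    [0.0,0,0,0,0],
    [0.0,0,0,0,0],
    [0.0,0,0,0,0]
  ]
}}

```text
clock: 4.2
tcp_pos: [0.5603, -0.1646, 0.0381]
tcp_rot: [[-0.177, 0.984, 0.001], [0.984, 0.177, -0.0], [-0.0, 0.001, -1.0]]
contact_force: [0.1, -0.5, 3.9]
width: 0.085
```

{"op": "apply_moves", "data": {
  "rows": [
    [0.0,0.007,0.0013,0,0],
    [0.0,0.015,0.0027,0,0],
    [0.0,0.023,0.0041,0,0],
    [0.0,0.031,0.0056,0,0],
    [0.0,0.039,0.007,0,0]
  ]
}}

```text
clock: 4.62
tcp_pos: [0.5987, -0.1576, 0.0382]
tcp_rot: [[-0.176, 0.984, -0.001], [0.984, 0.176, 0.0], [0.001, -0.001, -1.0]]
contact_force: [-4.9, 0.3, 7.4]
width: 0.084
```

{"op": "apply_moves", "data": {
  "rows": [
    [0.0,0.008,0.0014,0,0],
    [0.0,0.016,0.0029,0,0],
    [0.0,0.024,0.0043,0,0],
    [0.0,0.031,0.0056,0,0],
    [0.0,0.0333,0.0061,0,0]
  ]
}}

```text
clock: 5.03
tcp_pos: [0.633, -0.1513, 0.0382]
tcp_rot: [[-0.177, 0.984, -0.0], [0.984, 0.177, 0.0], [0.0, -0.0, -1.0]]
contact_force: [-2.9, 0.3, 7.6]
width: 0.084
```

{"op": "apply_moves", "data": {
  "rows": [
    [0.0,0,0,0,0],
    [0.0,0,0,0,0],
    [0.0,0,0,0,0]
  ]
}}

```text
clock: 5.28
tcp_pos: [0.6332, -0.1512, 0.0382]
tcp_rot: [[-0.177, 0.984, 0.001], [0.984, 0.177, -0.0], [-0.0, 0.001, -1.0]]
contact_force: [2.2, 1.3, 4.4]
width: 0.08
```

Run:
```python
from h import *
snap('wrist','w2');snap('top','top2')
i=np.hstack([cv2.imread('pics/w2.png')[:, :400],cv2.imread('pics/top2.png')[:,:400]]);cv2.imwrite('pics/c2.png',i)
```

```text
(no output)
```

View pics/c2.png

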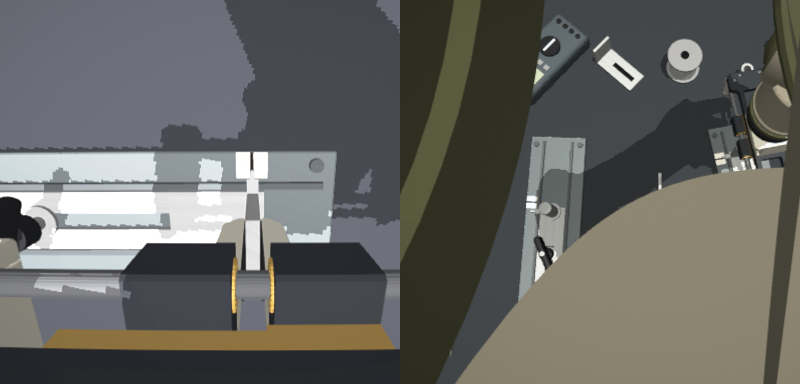

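The wrist view shows the pointer at (252,165), right on the black line between the two tape halves. I'll release, lift and go to the bar.

{"op": "apply_moves", "data": {
  "rows": [
    [0.05,0,0,0,0],
    [0.05,0,0,0,0],
    [0.05,0,0,0,0],
    [0.05,0,0,0,0]
  ]
}}

```text
clock: 5.72
tcp_pos: [0.6317, -0.1517, 0.0374]
tcp_rot: [[-0.176, 0.984, -0.001], [0.984, 0.176, -0.0], [0.0, -0.001, -1.0]]
contact_force: [-0.5, -0.0, 0.4]
width: 0.323
```

{"op": "apply_moves", "data": {
  "rows": [
    [0.05,0,0,0.02,0],
    [0.05,0,0,0.05,0],
    [0.05,0,0,0.085,0],
    [0.05,-0.02,-0.004,0.095,-0.6],
    [0.05,-0.045,-0.008,0.095,-1.2]
  ]
}}

```text
clock: 6.13
tcp_pos: [0.5896, -0.1599, 0.1356]
tcp_rot: [[-0.05, 0.999, 0.006], [0.999, 0.05, -0.001], [-0.001, 0.006, -1.0]]
contact_force: [1.5, -0.3, -0.4]
width: 0.533
```

{"op": "apply_moves", "data": {
  "rows": [
    [0.05,-0.025,-0.005,0,-1],
    [0.05,-0.05,-0.01,0,-2],
    [0.05,-0.075,-0.015,0,-2],
    [0.05,-0.1,-0.02,0,-2],
    [0.05,-0.1,-0.02,0,-2]
  ]
}}

```text
clock: 6.55
tcp_pos: [0.4818, -0.1804, 0.1328]
tcp_rot: [[0.161, 0.987, -0.004], [0.987, -0.161, 0.001], [0.0, -0.004, -1.0]]
contact_force: [-1.2, 0.1, 0.4]
width: 0.537
```

{"op": "apply_moves", "data": {
  "rows": [
    [0.05,0,0,0,0],
    [0.05,0,0,0,0],
    [0.05,0,0,0,0]
  ]
}}

```text
clock: 6.8
tcp_pos: [0.4885, -0.1794, 0.1327]
tcp_rot: [[0.156, 0.988, 0.001], [0.988, -0.156, -0.0], [-0.0, 0.001, -1.0]]
contact_force: [0.7, 0.6, 0.0]
width: 0.536
```

Run:
```python
from h import *
o=monitor.get_obs();print(o['tcp_pos'],o['qpos'],o['clock'])
snap('wrist','w3')
```

```text
[ 0.48853838 -0.17938158  0.13274432] [ -4.93269277  30.01063542  27.13034711 124.10745606 -26.04705213
  31.29479003  32.65799307] 6.8
```

View pics/w3.png

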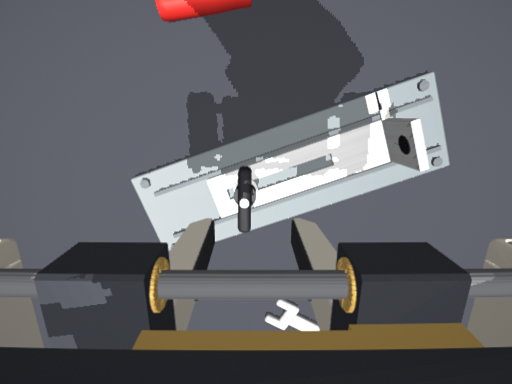

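The bar is at (245,200), upright between the fingers, a few mm left of centre. That agrees with the measured 8 mm shift.

{"op": "apply_moves", "data": {
  "rows": [
    [0.05,-0.008,0,0,0],
    [0.05,-0.008,0,-0.01,0],
    [0.05,-0.008,0,-0.02,0],
    [0.05,-0.008,0,-0.03,0],
    [0.05,-0.008,0,-0.03,0]
  ]
}}

```text
clock: 7.27
tcp_pos: [0.4785, -0.1791, 0.1005]
tcp_rot: [[0.157, 0.988, -0.003], [0.988, -0.157, 0.001], [0.0, -0.003, -1.0]]
contact_force: [-0.8, -0.2, -0.1]
width: 0.536
```

{"op": "apply_moves", "data": {
  "rows": [
    [0.05,0,0,0,0],
    [0.05,0,0,0,0]
  ]
}}

```text
clock: 7.43
tcp_pos: [0.4792, -0.1798, 0.1025]
tcp_rot: [[0.157, 0.988, -0.001], [0.988, -0.157, -0.0], [-0.0, -0.001, -1.0]]
contact_force: [0.1, -0.7, 0.7]
width: 0.533
```

{"op": "apply_moves", "data": {
  "rows": [
    [0.05,0,0,-0.015,0],
    [0.05,0,0,-0.03,0],
    [0.05,0,0,-0.045,0],
    [0.05,0,0,-0.053,0],
    [0.05,0,0,-0.053,0]
  ]
}}

```text
clock: 7.85
tcp_pos: [0.4789, -0.1795, 0.0488]
tcp_rot: [[0.157, 0.988, -0.002], [0.988, -0.157, 0.0], [0.0, -0.002, -1.0]]
contact_force: [-0.2, 1.1, 0.1]
width: 0.539
```

{"op": "apply_moves", "data": {
  "rows": [
    [0.03,0,0,0,0],
    [0.03,0,0,0,0],
    [0.03,0,0,0,0]
  ]
}}

```text
clock: 8.1
tcp_pos: [0.4798, -0.1797, 0.0505]
tcp_rot: [[0.157, 0.988, 0.001], [0.988, -0.157, -0.0], [-0.0, 0.001, -1.0]]
contact_force: [-0.0, -0.2, -0.0]
width: 0.371
```

{"op": "apply_moves", "data": {
  "rows": [
    [0.0,0,0,0,0],
    [0.0,0,0,0,0],
    [0.0,0,0,0,0],
    [0.0,0,0,0,0]
  ]
}}

```text
clock: 8.43
tcp_pos: [0.4809, -0.1798, 0.0502]
tcp_rot: [[0.157, 0.988, 0.003], [0.988, -0.157, -0.001], [-0.001, 0.003, -1.0]]
contact_force: [5.0, 0.7, 1.1]
width: 0.129
```

{"op": "apply_moves", "data": {
  "rows": [
    [0.0,0,0,0,-0.7],
    [0.0,0,0,0,-1.5],
    [0.0,0,0,0,-2.2],
    [0.0,0,0,0,-3]
  ]
}}

```text
clock: 8.77
tcp_pos: [0.481, -0.1798, 0.0502]
tcp_rot: [[0.457, 0.889, 0.003], [0.889, -0.457, -0.001], [0.0, 0.003, -1.0]]
contact_force: [3.6, -0.0, -1.0]
width: 0.122
```

{"op": "apply_moves", "data": {
  "rows": [
    [0.0,0,0,0,-0.8],
    [0.0,0,0,0,-1.6],
    [0.0,0,0,0,-2.4],
    [0.0,0,0,0,-3.2],
    [0.0,0,0,0,-4]
  ]
}}

```text
clock: 9.18
tcp_pos: [0.4812, -0.1799, 0.0502]
tcp_rot: [[0.78, 0.626, 0.003], [0.626, -0.78, -0.001], [0.001, 0.003, -1.0]]
contact_force: [4.4, -0.6, -1.5]
width: 0.124
```

{"op": "apply_moves", "data": {
  "rows": [
    [0.0,0,0,0,-0.8],
    [0.0,0,0,0,-1.6],
    [0.0,0,0,0,-2.4],
    [0.0,0,0,0,-3.2],
    [0.0,0,0,0,-3.7]
  ]
}}

```text
clock: 9.6
tcp_pos: [0.4812, -0.1801, 0.0502]
tcp_rot: [[0.959, 0.285, 0.003], [0.285, -0.959, -0.002], [0.002, 0.002, -1.0]]
contact_force: [5.0, -1.8, 0.1]
width: 0.128
```

{"op": "apply_moves", "data": {
  "rows": [
    [0.0,0,0,0,0],
    [0.0,0,0,0,0]
  ]
}}

```text
clock: 9.77
tcp_pos: [0.4812, -0.1801, 0.0502]
tcp_rot: [[0.957, 0.29, 0.003], [0.29, -0.957, -0.002], [0.002, 0.002, -1.0]]
contact_force: [5.4, -1.6, 0.5]
width: 0.127
```

Run:
```python
from h import *
o=monitor.get_obs();print(o['tcp_rot'],o['moment'],o['clock'],o['qpos'])
snap('wrist','w4')
```

```text
[[ 0.95712173  0.28967343  0.00270108]
 [ 0.28967817 -0.95712284 -0.00155889]
 [ 0.00213369  0.00227449 -0.99999514]] [-0.24358947 -1.11260267 -0.05301085] 9.7667 [ -8.27680104  40.60223198  34.16435041 128.25169909 -54.53378094
  26.61842592  -2.79534217]
```

View pics/w4.png

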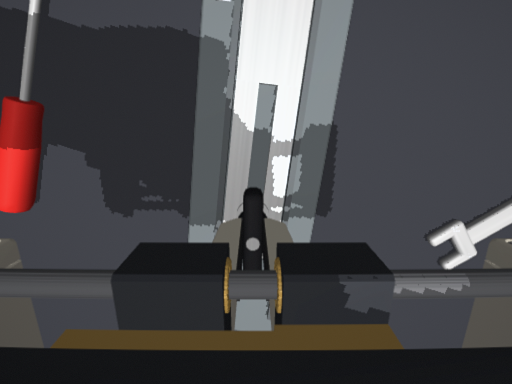

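The bar is gripped at about 16.8° in world, some 6.6° off the slot and well inside 20°. Next I release and lift.

{"op": "apply_moves", "data": {
  "rows": [
    [0.05,0,0,0,0],
    [0.05,0,0,0,0],
    [0.05,0,0,0,0],
    [0.05,0,0,0,0],
    [0.05,0,0,0,0]
  ]
}}

```text
clock: 10.23
tcp_pos: [0.4789, -0.1794, 0.0497]
tcp_rot: [[0.957, 0.289, -0.001], [0.289, -0.957, 0.0], [-0.001, -0.0, -1.0]]
contact_force: [-0.1, -0.3, 0.6]
width: 0.436
```

{"op": "apply_moves", "data": {
  "rows": [
    [0.05,0,0,0.02,0],
    [0.05,0,0,0.04,0],
    [0.05,0,0,0.07,0],
    [0.05,0,0,0.1,0],
    [0.05,0,0,0.13,0]
  ]
}}

```text
clock: 10.65
tcp_pos: [0.4785, -0.1795, 0.1809]
tcp_rot: [[0.958, 0.288, -0.002], [0.288, -0.958, 0.0], [-0.002, -0.0, -1.0]]
contact_force: [0.7, -0.0, -0.8]
width: 0.539
```

{"op": "apply_moves", "data": {
  "rows": [
    [0.05,0,0,0.03,0.8],
    [0.05,0,0.03,0.06,1.6],
    [0.05,0,0.06,0.09,2.4],
    [0.05,0,0.09,0.1,3.2],
    [0.05,0,0.12,0.1,4]
  ]
}}

```text
clock: 11.07
tcp_pos: [0.4801, -0.0588, 0.2822]
tcp_rot: [[0.755, 0.656, 0.004], [0.656, -0.755, 0.001], [0.003, 0.002, -1.0]]
contact_force: [0.8, -0.5, -0.8]
width: 0.535
```

{"op": "apply_moves", "data": {
  "rows": [
    [0.05,0,0.04,0,0],
    [0.05,0,0.08,0,0],
    [0.05,0,0.12,0,0],
    [0.05,0,0.16,0,0],
    [0.05,0,0.2,0,0]
  ]
}}

```text
clock: 11.48
tcp_pos: [0.4785, 0.1423, 0.2798]
tcp_rot: [[0.757, 0.653, -0.0], [0.653, -0.757, 0.001], [0.0, -0.001, -1.0]]
contact_force: [0.7, 0.8, -0.1]
width: 0.535
```

{"op": "apply_moves", "data": {
  "rows": [
    [0.05,-0.02,0.03,0,0],
    [0.05,-0.04,0.06,0,0],
    [0.05,-0.04,0.09,0,0],
    [0.05,-0.04,0.09,0,0],
    [0.05,-0.04,0.09,0,0]
  ]
}}

```text
clock: 11.9
tcp_pos: [0.4387, 0.2319, 0.2794]
tcp_rot: [[0.755, 0.656, -0.0], [0.656, -0.755, -0.001], [-0.001, 0.0, -1.0]]
contact_force: [-0.4, -0.6, 0.4]
width: 0.542
```

Run:
```python
from h import *
snap('top','top5');snap('scene','sc5')
```

```text
(no output)
```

View pics/top5.png

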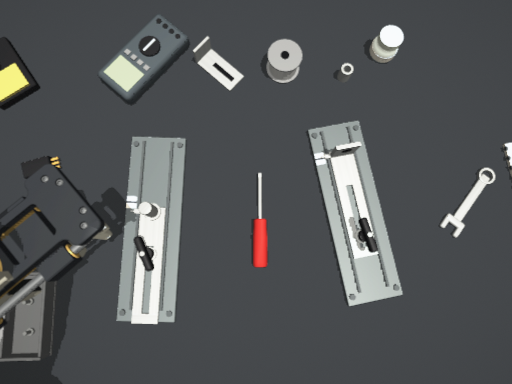

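View pics/sc5.png

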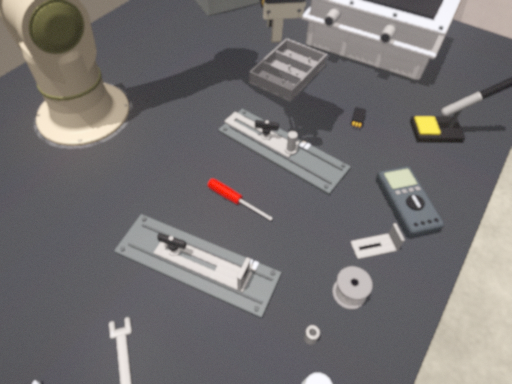

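The top view now has the plate near (346,150), level with the tape at (321,158), and the bar near (369,236), almost along the slot. The post jig looks untouched. I'll check with numbers.

Run:
```python
from h import *
s=load('top5');P=world(s);z=P[...,2];ok=(s['depth']>0)&(z<.1)
u,v=np.meshgrid(np.arange(512),np.arange(384))
roi=(u>300)&(u<410)&(v>115)&(v<312)&ok
th=np.radians(10.228);R=np.array([[np.cos(th),-np.sin(th)],[np.sin(th),np.cos(th)]]);c=np.array([.52978,-.17016])
b=cv2.minAreaRect(P[roi&(z>.007)][:,:2].astype(np.float32)*1000);print(b)
loc=lambda p:(p[...,:2]-c)@R
m=roi&(z>.063)&(v<180);q=loc(P[m]);print('plate',np.percentile(q,[0,50,100],axis=0))
m=roi&(z>.065)&(v>200);q=loc(P[m]);print('bar',cv2.minAreaRect((q*1000).astype(np.float32)))
for f in('top0','top5'):
    t=load(f);W=world(t);m=(u>120)&(u<180)&(v>195)&(v<222)&(W[...,2]>.06)&(W[...,2]<.09);print('post',W[m].mean(0),m.sum())
```

```text
((529.9559326171875, -170.02117919921875), (330.3388671875, 100.86389923095703), 10.438230514526367)
plate [[ 0.10027879 -0.02224187]
 [ 0.10424523  0.00084705]
 [ 0.10965405  0.02179977]]
bar ((-49.846412658691406, 0.4895448684692383), (55.93906021118164, 10.456705093383789), 7.03134298324585)
post [0.53053846 0.19126067 0.0703513 ] 151
post [0.53067134 0.1913716  0.07018972] 149
```

```bash
python3 -c "
from bench import order;print(order.job_done())"
```

```text
the job is handed in; nothing more can be done
None
```

The job is done and handed in at about 12 s, well under the 42 s limit; no verdict was reported.

I gripped the flat plate on the right-hand jig and slid its bracket 73.5 mm along the slot, with the pointer on the mark line. I then gripped the T-bar and turned it about 64° clockwise, let go, and moved the arm clear.

My last check, from the top camera, showed:
- **Pointer:** the plate is at 104.2–105 mm along the slot and the line is at 104.6 mm, so it is within about 0.5 mm. The wrist view also showed the pointer on the line before I turned the bar.
- **T-bar:** it lies 7° from the slot direction, inside the 20° limit. I stopped about 3° short of where I worked out its stop to be, so it is not pressed hard against it.
- **Round post:** it moved less than 0.2 mm between the first and last pictures, which is within camera noise.

No checks failed. The arm lagged its commanded position by up to about 14 mm on the first approach, so I corrected from the measured position before each grasp.

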